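Mount and load the reader test carrier

TASK

Lift the dust cover off the dovetail rail and stand it flat on the bench, slide the aluminium carrier onto the rail from its open end until it is fully home against the stop, then tighten the carrier's side clamp knob clockwise as far as it goes. Only then press every grey reader module lying on the bench upright and flush into a free recess of the carrier; leave the lamp, the hinge and the grommets where they are.

Things in the scene. Friction and masses are not known exactly. Their poses are not given: they have to be found in the camera images.
- rail: Fixed steel dovetail rail along the middle of a 231 x 110 x 8 mm foot plate on the bench. Origin: underside, on the centre line, straight below the carrier's origin when that is home; x runs along the rail to the stop, z up. Dovetail from x = -103 mm (open end) to the stop's face at x = 100 mm. Its top is 34 mm above the bench, head 49 mm wide, neck 32 mm.
- rail_end (a point): Middle of the top edge of the rail's open end, 34 mm above the bench, where the carrier is slid on; axes as the rail's. The last 25 mm of the rail are slightly tapered as a lead-in. At the other end of the rail stands the stop, a block 56 mm wide with its top 50 mm above the bench.
- cover: Loose black plastic dust cover, an upturned trough 120 (x) x 68 (y) x 25 mm, 0.18 kg, at the start standing over the dovetail, loose, its roof on the rail's top (underside 14 mm above the bench). Lifts straight up. Origin: centre of its underside, z up. On its top, over the origin, a grip block 24 (x) x 40 (y) mm from z = 25 to 55 mm; take it by its y faces.
- carrier: Loose aluminium carrier, 200 (x) x 86 (y) x 40 mm, about 0.65 kg. Origin: centre of underside, z up. A dovetail channel runs beneath its whole length (x), 20 mm deep, open at both ends: 2.5 mm clearance a side and some 4 mm up and down on the rail, so it goes on only from the rail's end. Lying on the rail its underside is 14 mm above the bench; home, its end touches the stop.
- carrier_grip (a point): Centre of the carrier's black grip block, 55 mm above its underside, over its origin; axes as the carrier's. The block is 24 (x) x 40 (y) mm and reaches from 40 to 70 mm above the carrier's underside; take it by its y faces. Four recesses lie in the carrier's top, two on each side of the block.
- recess0 (a point): Centre of the floor of a recess in the carrier's top: at x = -75, y = 0, z = 26 mm in the carrier's frame; axes as the carrier's. Recess 38 (x) x 76 (y) mm, 14 mm deep, open above.
- recess1 (a point): Centre of the floor of a recess in the carrier's top: at x = -31, y = 0, z = 26 mm in the carrier's frame; axes as the carrier's. Recess 38 (x) x 76 (y) mm, 14 mm deep, open above.
- recess2 (a point): Centre of the floor of a recess in the carrier's top: at x = 31, y = 0, z = 26 mm in the carrier's frame; axes as the carrier's. Recess 38 (x) x 76 (y) mm, 14 mm deep, open above.
- recess3 (a point): Centre of the floor of a recess in the carrier's top: at x = 75, y = 0, z = 26 mm in the carrier's frame; axes as the carrier's. Recess 38 (x) x 76 (y) mm, 14 mm deep, open above.
- knob (a joint): Clamp knob on an ear at the carrier's -y side (away from the robot at the start), turning about a vertical axis at x = 0, y = -71 mm of the carrier. Rad: 0 slack, grows clockwise seen from above, hard stop (tight) at 1.35; starts at 0 to 0.25. Light friction (0.06 N m); stays where it is left.
- knob_grip (a point): On the knob's axis, 62 mm above the carrier's underside. The knob is a black disc 40 mm across with a bar grip 12 mm thick, 44 mm long, from 42 to 68 mm above the carrier's underside. The bar lies along this point's y axis, which at joint value 0 is the carrier's y; it turns with the knob (yaw = carrier's yaw - joint value).
- module0: Loose reader module (may be absent), 0.2 kg; all alike. Bright zinc foot 32 (x) x 70 (y) x 14 mm, its lowest 4 mm 1 mm smaller all round; on it a grey plastic body 32 (x) x 40 (y) mm from z = 14 to 44 mm, gripped by its y faces. Origin: centre of underside, z up. Fits any recess, either way round, 3 mm clearance a side; seated, its foot's top is flush with the carrier's top.
- module1: Loose reader module (may be absent), 0.2 kg; all alike. Bright zinc foot 32 (x) x 70 (y) x 14 mm, its lowest 4 mm 1 mm smaller all round; on it a grey plastic body 32 (x) x 40 (y) mm from z = 14 to 44 mm, gripped by its y faces. Origin: centre of underside, z up. Fits any recess, either way round, 3 mm clearance a side; seated, its foot's top is flush with the carrier's top.
- module2: Loose reader module (may be absent), 0.2 kg; all alike. Bright zinc foot 32 (x) x 70 (y) x 14 mm, its lowest 4 mm 1 mm smaller all round; on it a grey plastic body 32 (x) x 40 (y) mm from z = 14 to 44 mm, gripped by its y faces. Origin: centre of underside, z up. Fits any recess, either way round, 3 mm clearance a side; seated, its foot's top is flush with the carrier's top.
- module3: Loose reader module (may be absent), 0.2 kg; all alike. Bright zinc foot 32 (x) x 70 (y) x 14 mm, its lowest 4 mm 1 mm smaller all round; on it a grey plastic body 32 (x) x 40 (y) mm from z = 14 to 44 mm, gripped by its y faces. Origin: centre of underside, z up. Fits any recess, either way round, 3 mm clearance a side; seated, its foot's top is flush with the carrier's top.
- lamp: Bystander: status lamp of green glass on a black base, 56 mm across, 70 mm high. Origin: centre of underside.
- hinge: Bystander: zinc die-cast hinge lying flat, 68 x 70 x 12 mm. Origin: centre of underside.
- grommet0: Bystander: black rubber grommet, 44 mm across, 14 mm high. Origin: centre of underside.
- grommet1: Bystander: black rubber grommet, 44 mm across, 14 mm high. Origin: centre of underside.

How it is judged:
By the outcome, as a careful person would: the job done as asked, in the order asked, and still so for the second after the job is handed in, with the robot touching nothing.
Of module0, module1, module2, module3 only 3 to 4 are there at a start; the rules pass over those that are not, and their reading is None.
At some moment in a run one of module0, module1, module2, module3 may be knocked a few centimetres aside while the robot is not near it.
Once in a run the grip may slacken for a moment while it holds something.
It also fails if it takes over 210 s, if anything falls off the work surface, if the arm or the gripper's body presses on something with over 40 N, if the wrist force passes 120 N, or if a joint passes its speed limit or range.

ROBOT

A 6-joint arm with a two-finger parallel gripper is mounted at the origin on the work surface. World frame = base frame: x ahead of the robot, y to its left, z up, the work surface at z = 0. Lengths are in m, angles in degrees, forces in N, time in s.
With the tool pointing down it reaches from about 0.325 to 0.85 m from the base axis. Payload 15.5 kg.
Tool frame: the origin (TCP) lies midway between the tips of the shut fingers; the grasp point (between the pads) lies 19 mm behind it; z points along the fingers, y is the line along which they close (so a half turn about z gives the same grasp; the last joint's range is limited). The gripper opens to 91 mm and grips with 3 to 60 N. Pads are 32 mm wide; open, the fingers measure 118 mm over their backs; the gripper's body (76 mm by 178 mm) begins 60 mm behind the grasp point.
Start: joints at [66.549, 28.281, 77.091, -0, 74.628, -5.472], TCP at [0.193, 0.594, 0.214] pointing down, gripper open.
Joint ranges: [-166.48, 166.48], [-47.26, 123.95], [12.59, 153.08], [-70.14, 250.14], [6.76, 159.57], [-176.63, 176.63]. Speed limits (degrees/s): [108.29, 108.29, 147.25, 172.46, 172.46, 172.46].

INTERFACE

Orientations are given as a 3x3 rotation matrix whose columns are the frame's x, y, z axes.
In Python, from bench import ctrl gives the robot as it stands. The module is installed in compiled form; this text tells all that it offers. Calls block until the motion is done:
- ctrl.goto(position, orientation): joint-space move of the TCP to a pose.
- ctrl.move_l(position, vel=0.15, ori=None, contact_N=None): straight line of the TCP; ori=None keeps the orientation; vel is the mean speed in m/s. With contact_N (N) it stops when the force on the tool has changed by that much, and returns True; else False.
- ctrl.movej(angles): joint-space move.
- ctrl.command_gripper(opening): opening from 0.0 (shut) to 1.0 (fully open); the grip force is fixed at half the most; returns when the fingers have stopped.
- ctrl.sleep(seconds).
- ctrl.ik(position, orientation): joint angles nearest the present ones, or None.
- ctrl.read_camera(name): name is "scene" or "top" or "wrist"; returns the picture (400x640x3 uint8, blue, green, red); there is no depth.
- ctrl.camera_params(name): a dict with "fx", "fy", "cx", "cy" (pixels), "pose" (4x4, takes a point from camera to world coordinates); the wrist camera has in their place "T_tool_cam" (4x4, takes a point from camera to tool coordinates, whose origin is the TCP and whose axes are the flange's). Camera axes: x right, y up, looking along -z (the intrinsics and any distortion apply to the point x, -y, -z); pixel columns grow to the right and rows downward; lengths in m; the calibration is good to about 2 mm. A picture is of the moment at which its call begins: read the wrist's pose just before it. camera_params takes no time and is no camera call.
A pose or a line that the arm cannot do raises ctrl.MotionError and nothing moves.
- ctrl.sign_off(): hands the job in; it is judged then, once.
Readings, each from a call of its own:
- ctrl.current_t(): time.
- ctrl.current_q(): joint angles.
- ctrl.current_dq(): joint speeds.
- ctrl.current_effort(): joint torques, N m.
- ctrl.current_tool_pos(): TCP position.
- ctrl.current_eef_rot(): TCP orientation.
- ctrl.current_contact_force(): force on the tool from outside, world axes, zero at the start.
- ctrl.current_wrist_torque(): the same for the moment, N m.
- ctrl.current_grip_width(): opening from 0.0 (shut) to 1.0 (fully open).
- ctrl.current_grasp_force(): force on a finger pad.
Only numpy, scipy, OpenCV 4.12 (cv2) and the standard library are available. Lean on these libraries where they do the work, as an engineer would, in place of code of your own. Each camera call takes 0.05 s, during which the arm holds its last target. There are 200 camera calls.

## Working session

There is one attempt and no reset: what is moved stays moved. The work goes in short steps, each a Python script; the robot and the scene stay as the last script left them, time stands still between calls to the robot, and variables do not carry over. Pictures are saved under pics/ and viewed, at most 14 in all, crops included, and the job is handed in when it is done.

```bash
mkdir -p pics
python3 - <<'E'
from bench import ctrl
import cv2,numpy as np
for n in("scene","top","wrist"):
    cv2.imwrite(f"pics/{n}0.png",ctrl.read_camera(n)); p=ctrl.camera_params(n)
    print(n,{k:(np.round(v,4).tolist() if not isinstance(v,str) else v) for k,v in p.items()})
print(ctrl.current_tool_pos(),ctrl.current_eef_rot(),ctrl.current_t())
E
```

```text
scene {'fx': 473.3976, 'fy': 473.3976, 'cx': 317.8216, 'cy': 200.1048, 'pose': [[-0.3594, -0.6566, 0.6631, 1.3819], [0.9332, -0.2527, 0.2556, 0.342], [-0.0002, 0.7107, 0.7035, 0.9095], [0.0, 0.0, 0.0, 1.0]]}
top {'fx': 363.5358, 'fy': 363.5358, 'cx': 319.4489, 'cy': 203.9335, 'pose': [[-0.0162, 0.9932, -0.1149, 0.465], [-0.9998, -0.0176, -0.0114, 0.011], [-0.0134, 0.1147, 0.9933, 0.9987], [0.0, 0.0, 0.0, 1.0]]}
wrist {'fx': 285.6274, 'fy': 285.6274, 'cx': 320.3746, 'cy': 197.1876, 'T_tool_cam': [[-0.0003, 0.9723, 0.2337, 0.0658], [1.0, 0.0001, 0.001, 0.0003], [0.0009, 0.2337, -0.9723, -0.1698], [0.0, 0.0, 0.0, 1.0]]}
[0.19279801 0.59423209 0.21348194] [[-9.51168357e-01  3.08672381e-01 -3.44519661e-04]
 [ 3.08672566e-01  9.51167981e-01 -8.47869237e-04]
 [ 6.59822545e-05 -9.12810157e-04 -9.99999581e-01]] 0.15
```

View pics/top0.png

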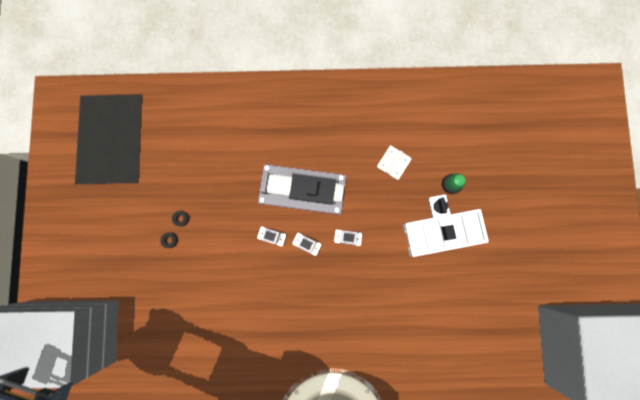

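View pics/scene0.png

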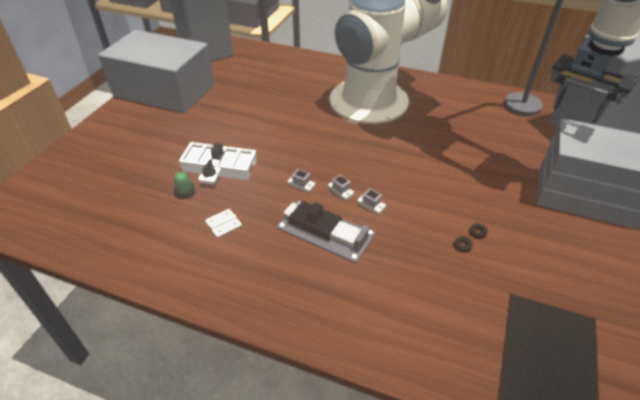

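The top view shows three modules at about (271,236), (307,244) and (348,238). The rail is at (302,190) with the cover on its right part, and the carrier is at (446,233) with its knob at (440,206). The scene view shows the stop at the rail's +y end. I'll zoom in to check.

```bash
cat > h.py <<'E'
from bench import ctrl
import cv2,numpy as np
def cam(n):
    p=ctrl.camera_params(n)
    if n=="wrist":
        T=np.eye(4);T[:3,:3]=ctrl.current_eef_rot();T[:3,3]=ctrl.current_tool_pos();p=dict(p);p["pose"]=T@p["T_tool_cam"]
    return p
def shot(n,f=None):
    p=cam(n);im=ctrl.read_camera(n)
    if f: cv2.imwrite(f"pics/{f}.png",im); np.save(f"pics/{f}.npy",p)
    return im,p
def w(p,u,v,z):
    M=np.array(p["pose"]);d=M[:3,:3]@np.array([(u-p["cx"])/p["fx"],-(v-p["cy"])/p["fy"],-1]);o=M[:3,3]
    return o+d*(z-o[2])/d[2]
def px(p,P):
    M=np.array(p["pose"]);c=M[:3,:3].T@(np.array(P)-M[:3,3]);return p["cx"]+p["fx"]*c[0]/-c[2],p["cy"]-p["fy"]*c[1]/-c[2]
def R(yaw):  # tool down, tool y along yaw (deg) direction
    a=np.radians(yaw);y=np.array([np.cos(a),np.sin(a),0]);z=np.array([0,0,-1.]);return np.c_[np.cross(y,z),y,z]
E
python3 - <<'E'
import cv2
a=cv2.imread("pics/top0.png")[140:265,155:500]
b=a[15:125,95:205]; c=a[15:125,235:345]
cv2.imwrite("pics/z.png",cv2.hconcat([cv2.resize(x,None,fx=3.6,fy=3.6,interpolation=cv2.INTER_CUBIC) for x in(b,c)]))
E
```

```text
(no output)
```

View pics/z.png

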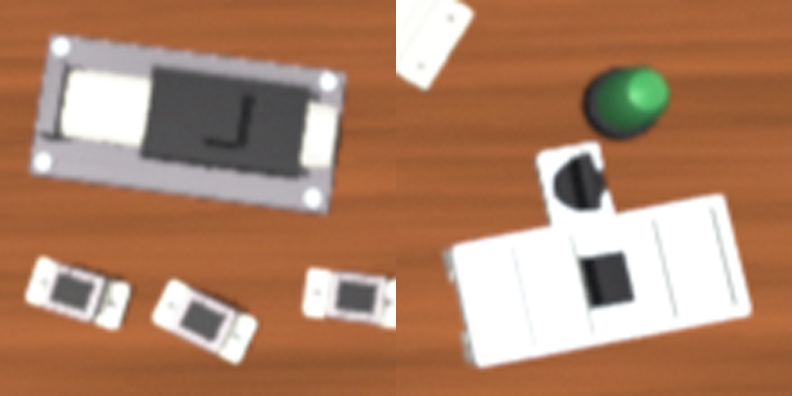

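The crop shows the grey stop at the rail's left (+y) end and the open end on the right. The cover sits nearer the open end. The knob ear is on the carrier's far side, so the carrier's x points towards +y, as the rail's does. I'll compute rough poses and take close looks.

Run:
```python
from h import *
p=cam("top")
def L(pts,ox,z): return np.array([w(p,ox+u/3.6,155+v/3.6,z)[:2] for u,v in pts])
def rep(n,c,):
    a=(c[0]+c[3])/2-(c[1]+c[2])/2; b=(c[0]+c[1])/2-(c[3]+c[2])/2
    print(n,c.mean(0).round(4),"len",np.linalg.norm(a).round(4),np.linalg.norm(b).round(4),"xyaw",np.degrees(np.arctan2(a[1],a[0])).round(1))
rep("plate",L([(52,38),(345,74),(328,212),(32,172)],250,.008))
rep("cover",L([(152,68),(312,88),(303,176),(142,157)],250,.039))
rep("carrier",L([(450-396,246),(722-396,195),(750-396,316),(478-396,367)],390,.04))
print("knob",L([(580-396,182)],390,.06))
for i,c in enumerate([[(40,258),(131,287),(122,328),(27,302)],[(175,278),(257,318),(240,362),(152,320)]]): rep(f"m{i}",L(c,250,.014))
print("m2",w(p,348,238,.02))
ctrl.goto([.47,.04,.26],R(-8)); shot("wrist","w1")
rep
ctrl.goto([.40,-.33,.26],R(10)); shot("wrist","w2")
print(ctrl.current_t(),ctrl.current_q().round(0))
```

```text
plate [0.621  0.0686] len 0.2279 0.1062 xyaw 81.5
cover [0.6167 0.0384] len 0.1201 0.0668 xyaw 81.9
carrier [ 0.4935 -0.3098] len 0.2018 0.0894 xyaw 99.6
knob [[ 0.56374769 -0.2927799 ]]
m0 [0.4923 0.1515] len 0.0732 0.0327 xyaw 72.7
m1 [0.4716 0.0571] len 0.0707 0.0353 xyaw 63.5
m2 [ 0.48498444 -0.05270006  0.02      ]
3.8833 [-46.  17.  88.   0.  75. -56.]
```

View pics/w1.png

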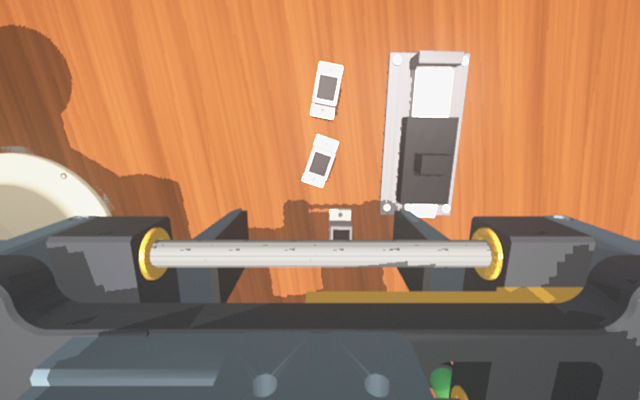

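View pics/w2.png

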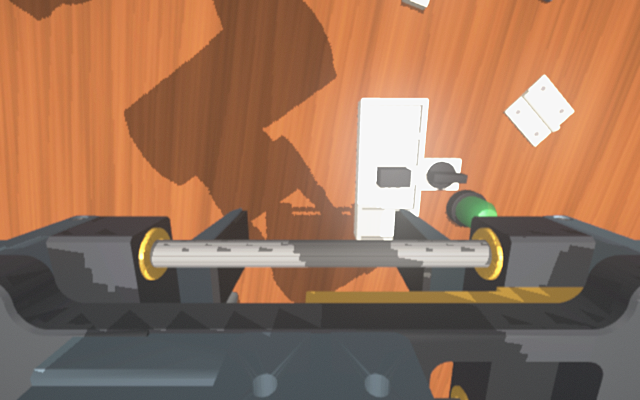

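w1 shows the plate corners at (391,53), (469,53) and (381,212), and the cover's grip block at about (433,165). w2 shows the carrier top's far edge at (361,98)–(428,98), its block at about (393,176) and the knob at (441,176).

Run:
```python
from h import *
p1=np.load("pics/w1.npy",allow_pickle=True).item();p2=np.load("pics/w2.npy",allow_pickle=True).item()
for u,v in[(391,53),(469,53),(381,212)]: print("plate",w(p1,u,v,.008).round(4))
for u,v in[(401,118),(459,118)]: print("cover",w(p1,u,v,.039).round(4))
for u,v in[(361,98),(428,98),(356,240)]: print("carr",w(p2,u,v,.04).round(4))
a=cv2.imread("pics/w1.png")[110:225,375:475];b=cv2.imread("pics/w2.png")[90:205,350:450];b2=cv2.imread("pics/w2.png")[140:215,420:520]
b2=cv2.copyMakeBorder(b2,0,40,0,0,0)
cv2.imwrite("pics/z2.png",cv2.hconcat([cv2.resize(x,(260,299),interpolation=cv2.INTER_CUBIC) for x in(a,b,b2)]))
```

```text
plate [0.5871 0.1907 0.008 ]
plate [0.6917 0.1761 0.008 ]
plate [ 0.5537 -0.031   0.008 ]
cover [0.5858 0.1042 0.039 ]
cover [0.6616 0.0936 0.039 ]
carr [ 0.4338 -0.2176  0.04  ]
carr [ 0.5192 -0.2025  0.04  ]
carr [ 0.4672 -0.411   0.04  ]
```

View pics/z2.png

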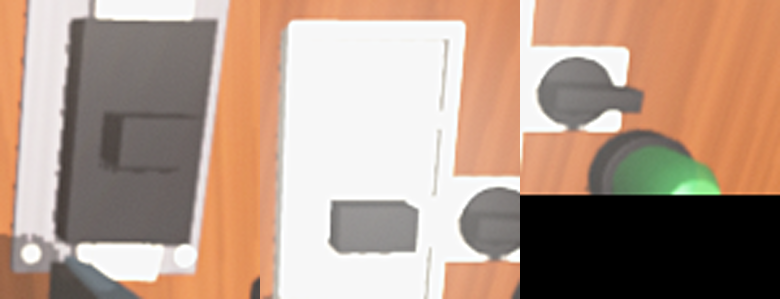

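Measurements agree: the carrier is centred at (.4935,-.309) with x-yaw 99.8°, and the cover at (.616,.039) with yaw 82°. Now I'll move the cover.

Run:
```python
from h import *
p=cam("top")
for q in[(180,218),(169,240)]: print("grom",w(p,*q,.014).round(3))
p1=np.load("pics/w1.npy",allow_pickle=True).item();p2=np.load("pics/w2.npy",allow_pickle=True).item()
print("cblk",w(p1,421,164.5,.069),w(p1,450.8,164.5,.069),"kblk",w(p2,378,176,.07),w(p2,411,176,.07))
ctrl.command_gripper(.64)
Rr=R(-8)
ctrl.goto([.616,.039,.14],Rr)
ctrl.move_l([.616,.039,.044],.12,contact_N=10)
print(ctrl.current_tool_pos()); ctrl.command_gripper(0)
print("w",ctrl.current_grip_width(),ctrl.current_grasp_force())
ctrl.move_l([.616,.039,.13],.1)
print("w",ctrl.current_grip_width(),ctrl.current_contact_force())
ctrl.move_l([.40,.285,.13],.2,ori=R(0))
print("w",ctrl.current_grip_width())
print(ctrl.move_l([.40,.285,.04],.1),ctrl.move_l([.40,.285,.027],.03,contact_N=4),ctrl.current_tool_pos())
ctrl.command_gripper(.64)
ctrl.move_l([.40,.285,.12],.15)
ctrl.goto([.59,-.11,.2],Rr); shot("wrist","w3"); print(ctrl.current_t())
```

```text
grom [0.547 0.403 0.014]
grom [0.488 0.432 0.014]
cblk [0.59853214 0.04413107 0.069     ] [0.63584742 0.03892049 0.069     ] kblk [ 0.47107835 -0.30970978  0.07      ] [ 0.51244672 -0.30240532  0.07      ]
[0.61649281 0.03889586 0.04468153]
w 0.43681743811750595 30.00140279531479
w 0.43469202204254187 [ 0.06764686 -0.33362203 -1.46490603]
w 0.43284735643544275
False True [0.40017835 0.28511737 0.03010615]
14.7
```

View pics/w3.png

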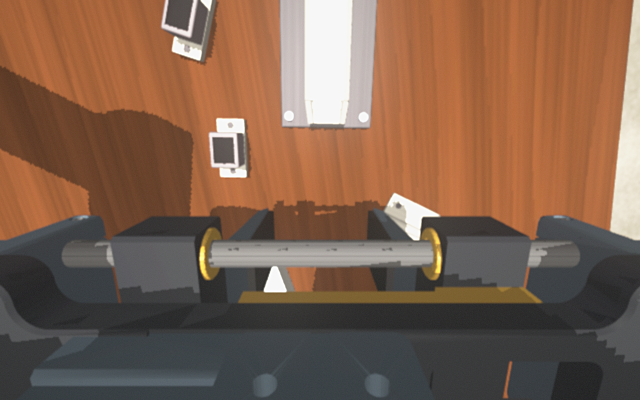

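The view shows the open end: plate corners at (281,127) and (371,127), and the bright dovetail at u≈305–352. I'll get the edges numerically.

Run:
```python
from h import *
p=np.load("pics/w3.npy",allow_pickle=True).item();im=cv2.imread("pics/w3.png")
sat=im.astype(int).max(2)-im.min(2); g=im.min(2).astype(int)
L=[]
for v in range(5,121,10):
    s=np.where(sat[v,270:390]<45)[0]+270; b=np.where(g[v,270:390]>=225)[0]+270
    s0,s1=s[0]-.5,s[-1]+.5;b0,b1=b[0]-.5,b[-1]+.5
    A=w(p,s0,v,.008);B=w(p,s1,v,.008);C=w(p,b0,v,.034);D=w(p,b1,v,.034)
    print(v,s0,s1,b0,b1,"plate",np.linalg.norm(A-B).round(4),((A+B)/2)[:2].round(4),"rail",np.linalg.norm(C-D).round(4),((C+D)/2)[:2].round(4))
    L.append(np.r_[((A+B)/2)[:2],((C+D)/2)[:2]])
L=np.array(L)
for k in(0,2):
    f=np.polyfit(L[:,k+1],L[:,k],1);print("yaw",90-np.degrees(np.arctan(f[0])),"x at y=-.1:",np.polyval(f,-.1), "at 0",np.polyval(f,0))
print(w(p,281,127,.008),w(p,371,127.5,.008),[g[v,315:345:10].tolist() for v in range(95,132,3)])
```

```text
5 279.5 376.5 304.5 351.5 plate 0.1087 [0.6253 0.0882] rail 0.0489 [0.6234 0.0787]
15 279.5 375.5 304.5 350.5 plate 0.1083 [0.6234 0.0784] rail 0.0482 [0.6216 0.0696]
25 279.5 375.5 304.5 350.5 plate 0.1091 [0.6221 0.0683] rail 0.0485 [0.6204 0.0603]
35 279.5 374.5 304.5 350.5 plate 0.1088 [0.6201 0.0582] rail 0.0489 [0.6191 0.0508]
45 279.5 374.5 304.5 349.5 plate 0.1096 [0.6188 0.0479] rail 0.0482 [0.6173 0.0413]
55 279.5 373.5 304.5 349.5 plate 0.1093 [0.6168 0.0375] rail 0.0485 [0.616  0.0315]
65 280.5 373.5 304.5 349.5 plate 0.1089 [0.6159 0.0267] rail 0.0489 [0.6147 0.0216]
75 280.5 372.5 304.5 349.5 plate 0.1086 [0.6139 0.016 ] rail 0.0493 [0.6133 0.0116]
85 280.5 372.5 304.5 348.5 plate 0.1094 [0.6124 0.005 ] rail 0.0486 [0.6114 0.0015]
95 280.5 371.5 304.5 348.5 plate 0.1091 [ 0.6103 -0.0061] rail 0.0489 [ 0.61   -0.0089]
105 280.5 371.5 305.5 347.5 plate 0.1099 [ 0.6088 -0.0174] rail 0.0471 [ 0.6086 -0.0194]
115 280.5 370.5 283.5 367.5 plate 0.1096 [ 0.6066 -0.0289] rail 0.0949 [ 0.606  -0.0299]
yaw 81.14836089171945 x at y=-.1: 0.5957655577593225 at 0 0.6113386757714484
yaw 81.29260561349817 x at y=-.1: 0.5958916002890513 at 0 0.6112069586801769
[ 0.55053159 -0.0353599   0.008     ] [ 0.66002916 -0.05126614  0.008     ] [[247, 247, 247], [247, 247, 247], [247, 247, 247], [247, 247, 247], [247, 247, 247], [247, 247, 247], [247, 247, 247], [247, 247, 247], [247, 247, 247], [254, 252, 251], [119, 120, 118], [77, 79, 79], [85, 84, 83]]
```

```bash
cat >> h.py <<'E'
RY=81.4; RO=np.array([.6211,.0615]); RX=np.array([np.cos(np.radians(RY)),np.sin(np.radians(RY))])
def rail(x,z): return [*(RO+x*RX),z]
def st(s=""): print(s,"pos",ctrl.current_tool_pos().round(4),"w",round(ctrl.current_grip_width(),3),"F",ctrl.current_contact_force().round(1),"t",round(ctrl.current_t(),1))
E
python3 - <<'E'
from h import *
p=cam("top");im=cv2.imread("pics/top0.png")
print("hinge",[w(p,*q,.012).round(3)[:2] for q in[(390,146),(411,159),(399,179),(378,165)]],"lamp",w(p,454,184,.03).round(3))
ctrl.goto([.4935,-.309,.14],R(9.8)); 
ctrl.move_l([.4935,-.309,.045],.12,contact_N=10); st("at")
ctrl.command_gripper(0); st("grip")
ctrl.move_l([.4935,-.309,.065],.06); st("lift")
ctrl.move_l([.4935,-.309,.105],.1); st()
ctrl.move_l([.4935,-.2,.105],.15); st()
ctrl.move_l(rail(-.22,.105),.12,ori=R(RY-90)); st("before")
im,_=shot("scene","s1")
cv2.imwrite("pics/s1c.png",cv2.resize(im[120:280,150:400],None,fx=2.5,fy=2.5))
E
```

```text
hinge [array([ 0.738, -0.176]), array([ 0.7  , -0.233]), array([ 0.644, -0.197]), array([ 0.684, -0.141])] lamp [ 0.625 -0.34   0.03 ]
at pos [ 0.494  -0.3091  0.0456] w 0.637 F [-0.3  0.1 -0. ] t 16.6
grip pos [ 0.4939 -0.3092  0.0455] w 0.438 F [0.8 0.8 6.4] t 17.0
lift pos [ 0.4935 -0.3091  0.0653] w 0.435 F [ 0.6  0.5 -5.6] t 17.5
 pos [ 0.4933 -0.3089  0.1047] w 0.433 F [ 0.8  0.8 -5.6] t 18.0
 pos [ 0.4938 -0.2006  0.105 ] w 0.437 F [-0.2 -0.4 -5.1] t 18.9
before pos [ 0.5876 -0.1564  0.1048] w 0.438 F [-0.2 -0.3 -5.9] t 19.9
```

View pics/s1c.png

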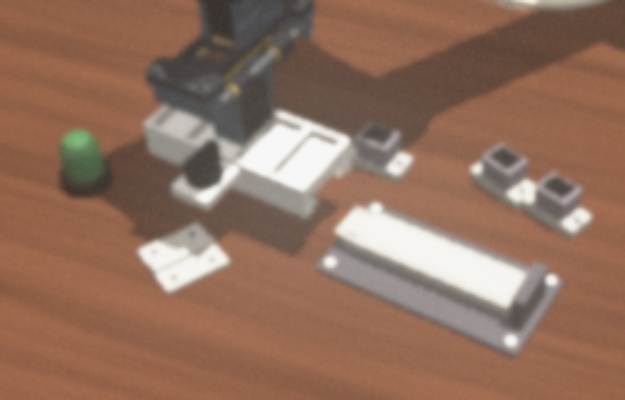

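The carrier hangs level before the rail's open end; its ear will pass over the hinge with a few mm to spare. Now I'll slide it on.

Run:
```python
from h import *
print(ctrl.move_l(rail(-.212,.0618),.06,contact_N=5)); st("down")
for x in(-.19,-.17,-.13):
    c=ctrl.move_l(rail(x,.0618),.05,contact_N=12); st((x,c))
    if c: break
```

```text
False
down pos [ 0.5896 -0.1482  0.062 ] w 0.436 F [ 0.   0.  -5.5] t 20.8
(-0.19, False) pos [ 0.5928 -0.1262  0.0618] w 0.436 F [ 0.1 -0.2 -5.8] t 21.4
(-0.17, False) pos [ 0.5957 -0.1064  0.0618] w 0.434 F [-0.6  0.6 -5.9] t 22.0
(-0.13, False) pos [ 0.6016 -0.0672  0.0618] w 0.434 F [-0.9 -0.1 -5.4] t 22.9
```

Run:
```python
from h import *
for x in(-.07,-.02,.015):
    c=ctrl.move_l(rail(x,.0615),.06 if x<-.02 else .025,contact_N=10); st((x,c))
    if c: break
```

```text
(-0.07, False) pos [ 0.6106 -0.008   0.0615] w 0.44 F [-0.7  0.7 -5.8] t 24.1
(-0.02, False) pos [0.6181 0.0416 0.0615] w 0.439 F [ 0.6  0.  -5.3] t 26.2
(0.015, True) pos [0.6207 0.0639 0.061 ] w 0.435 F [-0.9 -0.8 -6. ] t 27.1
```

Run:
```python
from h import *
P=ctrl.current_tool_pos()
print((P[:2]-RO)@RX)
c=ctrl.move_l([*(P[:2]+.006*RX),P[2]],.015,contact_N=18); st(c)
P=ctrl.current_tool_pos(); print((P[:2]-RO)@RX)
c=ctrl.move_l([*P[:2],.057],.03,contact_N=10); st(c)
ctrl.command_gripper(.64); st()
ctrl.move_l([*P[:2],.15],.15)
q=P[:2]-.13*RX
ctrl.goto([*q,.17],R(RY-90)); shot("wrist","w4"); st()
```

```text
0.002270165926932119
True pos [0.62   0.064  0.0602] w 0.434 F [-0.9 -0.3 -5.8] t 27.4
0.002273970955981399
False pos [0.6199 0.0641 0.0579] w 0.438 F [-7.4 -1.4 15.7] t 27.6
 pos [0.62   0.064  0.0569] w 0.641 F [-0.6  0.4  0.3] t 28.1
 pos [ 0.6002 -0.0643  0.1692] w 0.64 F [-0.3 -0.4 -1. ] t 29.5
```

View pics/w4.png

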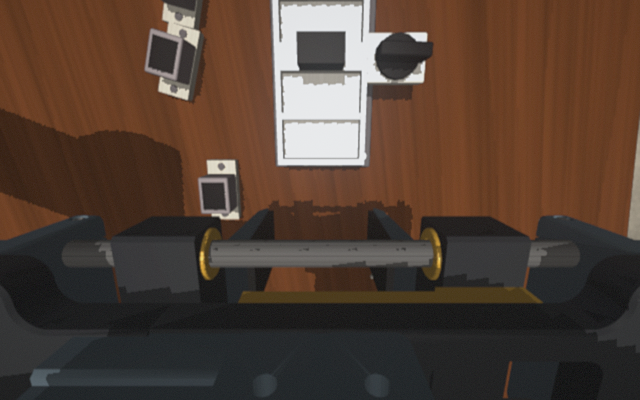

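The carrier is home: two pushes stopped at the same place, and the gap at the far end now gone. The knob is at about (400,57) and the recesses are visible. A zoom will give the bar angle.

Run:
```python
from h import *
p=np.load("pics/w4.npy",allow_pickle=True).item();im=cv2.imread("pics/w4.png")
c=im[15:100,265:445]; g=np.clip(c.astype(float)*2.2,0,255).astype(np.uint8)
cv2.imwrite("pics/z4.png",cv2.resize(g,None,fx=4.4,fy=4.4,interpolation=cv2.INTER_CUBIC))
print("near edge mid",w(p,278,165,.054),w(p,368,165,.054))
O=np.array([.620,.064]);Y=np.array([-RX[1],RX[0]]);K=O-.071*Y;print("K",K)
for j in(0,.12,.25):
    a=np.radians(RY+90)-j;d=.022*np.array([np.cos(a),np.sin(a)])
    print(j,[tuple((np.array(px(p,[*(K+s*d),.082]))-[265,15])*4.4) for s in(-1,1)])
```

```text
near edge mid [ 0.56213489 -0.02887108  0.054     ] [ 0.65105066 -0.04246279  0.054     ]
K [0.6902017  0.05338299]
0 [(np.float64(746.0189705663486), np.float64(139.90120974702484)), (np.float64(510.1643798221119), np.float64(140.44070300860966))]
0.12 [(np.float64(743.8797194136356), np.float64(155.3226861217878)), (np.float64(511.69219592190774), np.float64(124.94423252554014))]
0.25 [(np.float64(739.7065444488877), np.float64(171.68740321358672)), (np.float64(515.2540461221084), np.float64(108.31999726083654))]
```

View pics/z4.png

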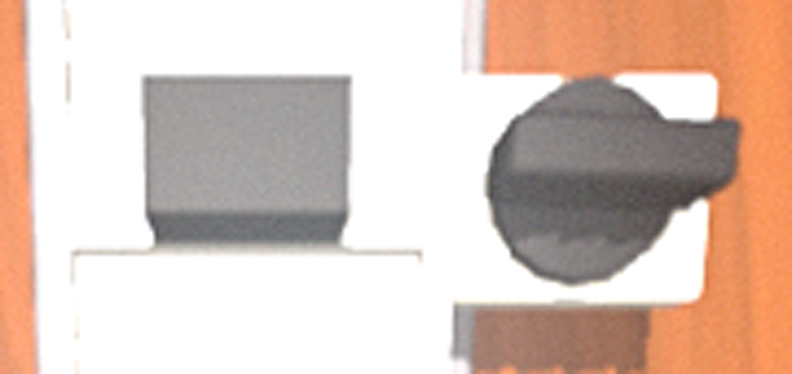

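The bar is nearly along the carrier's y (joint ≈ 0.04) and the predicted axis matches. I'll grip and turn it.

Run:
```python
from h import *
K=[.6902,.0534]
ctrl.command_gripper(.4)
ctrl.goto([*K,.12],R(79)); print(ctrl.current_q().round(1))
c=ctrl.move_l([*K,.061],.08,contact_N=8); st(c)
ctrl.command_gripper(0); st("grip")
q=np.array(ctrl.current_q()); t0=ctrl.current_wrist_torque()
s=1 if True else -1
q0=q.copy()
for k in range(1,22):
    a=4.5*k
    q=q0.copy(); q[5]+=a; ctrl.movej(q)
    t=ctrl.current_wrist_torque()-t0; y=ctrl.current_eef_rot()[:,1]
    if k%3==0 or k>13: print(a,"yaw",np.degrees(np.arctan2(y[1],y[0])).round(1),"tq",t.round(2),round(ctrl.current_grip_width(),3))
    if abs(t[2])>.9: break
st()
```

```text
[ -0.5  38.8  72.4  -0.   68.8 -79.4]
False pos [0.6905 0.0534 0.0614] w 0.399 F [ 0.  -0.4 -0.3] t 32.2
grip pos [0.6904 0.0531 0.0613] w 0.132 F [ 0.6 -2.5  3.4] t 32.7
13.5 yaw 65.7 tq [ 0.    0.11 -0.1 ] 0.133
27.0 yaw 52.2 tq [-0.34  0.22 -0.09] 0.13
40.5 yaw 38.8 tq [-0.48  0.13 -0.1 ] 0.127
54.0 yaw 25.3 tq [-0.49  0.25 -0.12] 0.128
63.0 yaw 16.3 tq [-0.53  0.23 -0.06] 0.127
67.5 yaw 11.8 tq [-0.58  0.25 -0.08] 0.131
72.0 yaw 7.3 tq [-0.57  0.3  -0.06] 0.13
76.5 yaw 2.8 tq [-0.69  0.4   0.64] 0.126
81.0 yaw -1.7 tq [-0.68  0.4   1.02] 0.145
 pos [0.69   0.0529 0.0611] w 0.145 F [-2.2 -6.1  1.6] t 37.2
```

Run:
```python
from h import *
ctrl.command_gripper(.4); P=ctrl.current_tool_pos()
ctrl.move_l([*P[:2],.16],.15)
ctrl.command_gripper(.64)
ctrl.goto([.53,-.16,.2],R(RY-90)); shot("wrist","w5"); st()
im=cv2.imread("pics/w5.png")[0:225,120:450]
cv2.imwrite("pics/z5.png",cv2.resize(im,None,fx=2.4,fy=2.4,interpolation=cv2.INTER_CUBIC))
```

```text
pos [ 0.5309 -0.1592  0.1998] w 0.638 F [-0.4 -0.8  0.9] t 40.2
```

View pics/z5.png

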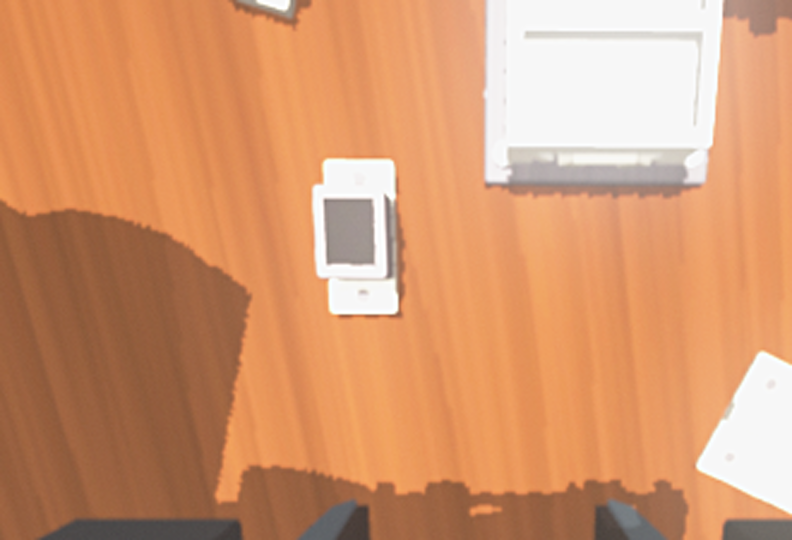

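The view shows module2's foot at crop corners (323,159), (395,159), (398,314) and (330,314), with its body on top. The carrier's recess0 is clearly visible. I'll calculate poses, cross-checking with the recess rim.

```bash
cat >> h.py <<'E'
CO=np.array([.6205,.0637]); CY=np.array([-RX[1],RX[0]])
def car(x,y,z): return [*(CO+x*RX+y*CY),z]
def incar(P): d=np.array(P)[:2]-CO; return (d@RX).round(4),(d@CY).round(4)
def rect(p,c,z):
    c=np.array([w(p,u,v,z)[:2] for u,v in c]); a=(c[0]+c[1]-c[2]-c[3])/2; b=(c[0]+c[3]-c[1]-c[2])/2
    print("rect",c.mean(0).round(4),np.linalg.norm(a).round(4),np.linalg.norm(b).round(4),np.degrees(np.arctan2(a[1],a[0])).round(1)); return c.mean(0)
E
python3 - <<'E'
from h import *
p=np.load("pics/w5.npy",allow_pickle=True).item();f=lambda L:[(120+u/2.4,v/2.4) for u,v in L]
rect(p,f([(323,159),(395,159),(398,314),(330,314)]),.014)
rect(p,f([(314,186),(384,184),(389,277),(320,279)]),.044)
print("rim",[incar(w(p,120+u/2.4,v/2.4,.054)) for u,v in[(524,32),(700,32)]],"near end",[incar(w(p,120+u/2.4,v/2.4,.054)) for u,v in[(508,148),(714,148)]])
p=np.load("pics/w4.npy",allow_pickle=True).item()
print("rim4",[incar(w(p,u,v,.054)) for u,v in[(282,121),(361,121),(282,158),(361,158),(278,165),(368,165)]], "block",[incar(w(p,265+u/4.4,15+v/4.4,.084)) for u,v in[(145,75),(350,75),(148,212),(348,212)]])
E
```

```text
rect [ 0.487  -0.0527] 0.0726 0.0345 81.0
rect [ 0.4877 -0.0529] 0.0397 0.0314 82.5
rim [(np.float64(-0.0583), np.float64(0.0381)), (np.float64(-0.0582), np.float64(-0.0341))] near end [(np.float64(-0.1022), np.float64(0.0442)), (np.float64(-0.1021), np.float64(-0.0434))]
rim4 [(np.float64(-0.0578), np.float64(0.0385)), (np.float64(-0.0579), np.float64(-0.0377)), (np.float64(-0.0933), np.float64(0.0396)), (np.float64(-0.0934), np.float64(-0.0389)), (np.float64(-0.1003), np.float64(0.0439)), (np.float64(-0.1004), np.float64(-0.0461))] block [(np.float64(0.0108), np.float64(0.0193)), (np.float64(0.0107), np.float64(-0.0182)), (np.float64(-0.0124), np.float64(0.0193)), (np.float64(-0.0125), np.float64(-0.0183))]
```

```bash
cat >> h.py <<'E'
CO=CO-.0008*RX
def pick(x,y,yaw):
    ctrl.command_gripper(.66)
    ctrl.goto([x,y,.10],R(yaw)); c=ctrl.move_l([x,y,.021],.1,contact_N=8); st(("pick",c))
    if c: return False
    ctrl.command_gripper(0); st("grip"); P=ctrl.current_tool_pos()
    ctrl.move_l([*P[:2],.05],.1); ctrl.move_l([*P[:2],.15],.2); st("up")
    return .40<ctrl.current_grip_width()<.48
def place(rx):
    ctrl.goto(car(rx,0,.15),R(RY-90)); st("above")
    ctrl.move_l(car(rx,0,.082),.12)
    c=ctrl.move_l(car(rx,0,.0585),.025,contact_N=8); st(("in",c)); return ctrl.current_tool_pos()[2]
def done(rx):
    ctrl.command_gripper(.66); P=ctrl.current_tool_pos(); ctrl.move_l([*P[:2],.16],.2); st("rel")
E
python3 - <<'E'
from h import *
if pick(.4875,-.0528,81.7): print("z",place(-.075))
E
```

```text
('pick', False) pos [ 0.4878 -0.0529  0.0214] w 0.663 F [-1.  -0.7 -0.5] t 42.7
grip pos [ 0.4877 -0.0528  0.0213] w 0.433 F [-0.5 -0.1  6. ] t 43.1
up pos [ 0.4871 -0.0527  0.1489] w 0.438 F [-0.1 -0.4 -2.8] t 44.2
above pos [ 0.6087 -0.0113  0.1494] w 0.438 F [-0.4  0.2 -2. ] t 45.8
('in', True) pos [ 0.609  -0.0112  0.0612] w 0.437 F [-1.1  0.9  7.2] t 47.3
z 0.06116519078070523
```

It seated at the expected depth (z .0612 vs .0613). I'll release it and look at the other two.

Run:
```python
from h import *
done(0)
ctrl.goto([.53,-.06,.2],R(RY-90)); shot("wrist","w6"); st()
im=cv2.imread("pics/w6.png")[0:215,120:450]
cv2.imwrite("pics/z6.png",cv2.resize(im,None,fx=2.4,fy=2.4,interpolation=cv2.INTER_CUBIC))
```

```text
rel pos [ 0.6079 -0.0111  0.1592] w 0.655 F [ 0.8 -0.4 -0.1] t 48.4
 pos [ 0.5298 -0.06    0.1991] w 0.658 F [ 1.1  0.2 -1. ] t 49.0
```

View pics/z6.png

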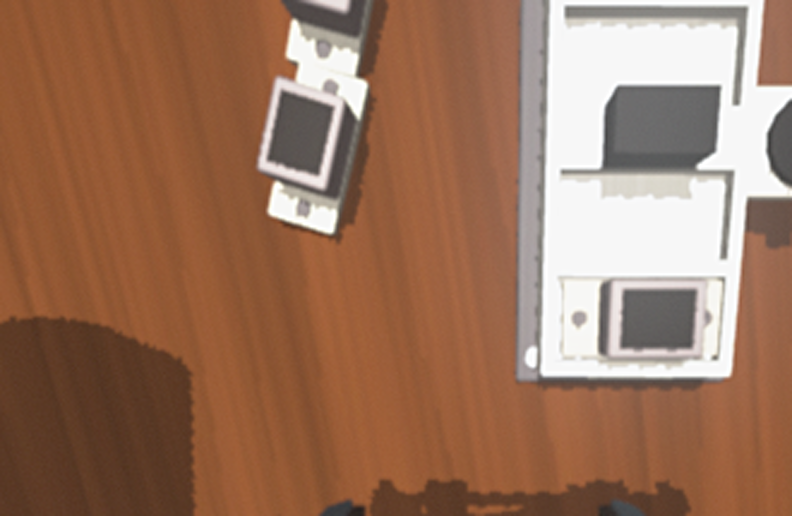

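module2 sits flush in recess0. Another module's body top is at crop (275,78), (346,98), (326,193), (257,172), with the last module's foot nearly touching it.

```bash
sed -i 's/command_gripper(.66)/command_gripper(.6)/' h.py
python3 - <<'E'
from h import *
p=np.load("pics/w6.npy",allow_pickle=True).item();f=lambda L:[(120+u/2.4,v/2.4) for u,v in L]
c=rect(p,f([(275,78),(346,98),(326,193),(257,172)]),.044)
rect(p,f([(299,63),(367,80),(335,236),(267,212)]),.014)
print("seated",incar(rect(p,f([(558,277),(725,277),(719,360),(558,360)]),.054)))
print("seated body",incar(rect(p,f([(612,279),(711,279),(706,358),(607,358)]),.084)))
E
```

```text
rect [0.4719 0.0887] 0.0394 0.0311 65.7
rect [0.4719 0.0895] 0.07 0.0333 65.5
rect [ 0.6083 -0.0108] 0.0363 0.0735 82.3
seated (np.float64(-0.0747), np.float64(0.001))
rect [ 0.6093 -0.0104] 0.0313 0.0402 81.1
seated body (np.float64(-0.0742), np.float64(0.0))
```

module1 has been knocked to (.472,.089), yaw 65.6°, and the body and foot measurements agree. I'll take it to recess3.

Run:
```python
from h import *
if pick(.4719,.0891,65.6):
    z=place(.075); print("z",z)
    if z<.063:
        done(0); ctrl.goto([.53,.02,.2],R(RY-90)); shot("wrist","w7"); st()
        im=cv2.imread("pics/w7.png")[0:215,120:450]
        cv2.imwrite("pics/z7.png",cv2.resize(im,None,fx=2.4,fy=2.4,interpolation=cv2.INTER_CUBIC))
```

```text
('pick', False) pos [0.4722 0.0891 0.0214] w 0.599 F [-0.3 -0.6 -0. ] t 51.2
grip pos [0.4722 0.0892 0.0215] w 0.439 F [-0.1  1.1  6.9] t 51.6
up pos [0.4717 0.0891 0.149 ] w 0.436 F [ 0.1 -1.1 -2.9] t 52.7
above pos [0.6309 0.1369 0.1492] w 0.437 F [-0.1 -0.  -2.1] t 54.0
('in', True) pos [0.6314 0.1371 0.0613] w 0.441 F [-0.5  0.6  4.9] t 55.4
z 0.06131268499063655
rel pos [0.6304 0.1369 0.1593] w 0.604 F [ 0.2 -0.  -1.1] t 56.5
 pos [0.5301 0.0202 0.1993] w 0.602 F [-0.4  0.1  0.4] t 57.3
```

View pics/z7.png

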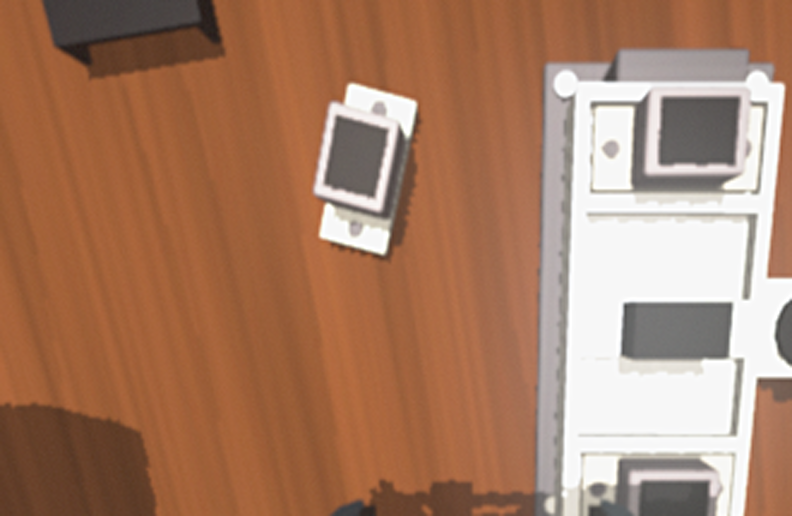

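Two modules are seated and the carrier's end is at the stop. The last module's body is at crop (332,101), (404,120), (386,214), (314,193) and its foot at (348,83), (417,98), (386,255), (319,238).

Run:
```python
from h import *
p=np.load("pics/w7.npy",allow_pickle=True).item();f=lambda L:[(120+u/2.4,v/2.4) for u,v in L]
a=rect(p,f([(332,101),(404,120),(386,214),(314,193)]),.044)
b=rect(p,f([(348,83),(417,98),(386,255),(319,238)]),.014)
assert np.linalg.norm(a-b)<.004
c=(a+b)/2
if pick(*c,71):
    z=place(.031); print("z",z)
    if z<.063:
        done(0); ctrl.goto([.58,-.07,.2],R(RY-90)); shot("wrist","w8"); ctrl.goto([.40,-.2,.3],R(0)); a,_=shot("scene","s2")
        b=cv2.imread("pics/w8.png")[0:215,170:490]
        cv2.imwrite("pics/z8.png",cv2.vconcat([cv2.resize(b,(640,430)),cv2.resize(a[110:275,240:440][:85],(640,272))])[:600])
        cv2.imwrite("pics/z9.png",cv2.hconcat([cv2.resize(b,(400,269)),cv2.resize(a,(400,269))])); st()
```

```text
rect [0.4957 0.1563] 0.039 0.0323 67.3
rect [0.4946 0.1567] 0.0719 0.0333 67.5
('pick', False) pos [0.4955 0.1565 0.0214] w 0.598 F [ 0.4 -0.5  0.8] t 59.5
grip pos [0.4955 0.1566 0.0215] w 0.45 F [-0.6 -0.6  7.1] t 59.9
up pos [0.4949 0.1565 0.1489] w 0.448 F [-0.5  0.  -2.1] t 61.0
above pos [0.6243 0.0937 0.1491] w 0.446 F [-0.4  0.6 -1.8] t 62.1
('in', True) pos [0.6249 0.0935 0.0614] w 0.448 F [-1.1  0.5  6.4] t 63.6
z 0.06141106678491483
rel pos [0.6238 0.0935 0.1593] w 0.6 F [-0.2 -0.3 -0.7] t 64.7
 pos [ 0.4009 -0.1994  0.2994] w 0.596 F [ 0.4  1.  -0.4] t 66.5
```

View pics/z9.png

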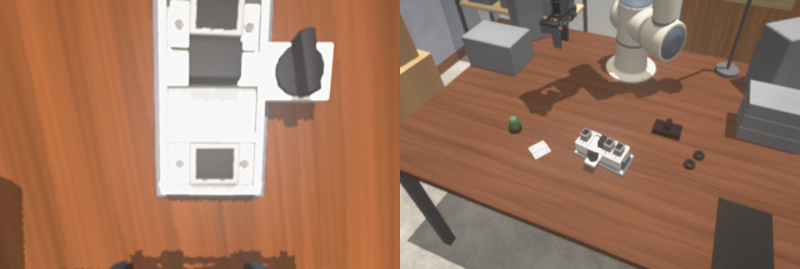

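The three modules are seated, and the cover, lamp, hinge and grommets look undisturbed. I have used all 14 views, so I'll check the knob angle numerically by fitting its projected silhouette.

Run:
```python
from h import *
p=np.load("pics/w8.npy",allow_pickle=True).item();im=cv2.imread("pics/w8.png")
def run(K):
    c=np.array(px(p,[*K,.06])).astype(int)
    m=np.zeros((400,640),np.uint8); x0,y0=c-45
    x0,y0=max(x0,0),max(y0,0)
    g=im.max(2); m[y0:c[1]+40,c[0]-30:c[0]+45]=(g<110)[y0:c[1]+40,c[0]-30:c[0]+45]
    res=[]
    for j in np.arange(0,1.8,.05):
        a=np.radians(RY+90)-j;d=np.array([np.cos(a),np.sin(a)]);n=np.array([-d[1],d[0]])
        b=[px(p,[*(K+s*.022*d+t*.006*n),z]) for s in(-1,1) for t in(-1,1) for z in(.056,.082)]
        e=[px(p,[*(K+.02*np.array([np.cos(h),np.sin(h)])),z]) for h in np.linspace(0,6.28,30) for z in(.05,.056)]
        t=np.zeros_like(m)
        for q in(b,e): cv2.fillConvexPoly(t,cv2.convexHull(np.array(q,np.float32)).round().astype(np.int32),1)
        res.append(((t&m).sum()/(t|m).sum(),round(j,2)))
    return max(res),sorted(res)[-4:]
best=max((run(np.array([.6902+dx,.0534+dy])) for dx in(-.002,0,.002) for dy in(-.002,0,.002)),key=lambda r:r[0][0])
print(best)
```

```text
((np.float64(0.7077444884115319), np.float64(1.4)), [(np.float64(0.7036619718309859), np.float64(1.45)), (np.float64(0.7041219649915302), np.float64(1.3)), (np.float64(0.704954954954955), np.float64(1.35)), (np.float64(0.7077444884115319), np.float64(1.4))])
```

The silhouette fit puts the knob at about 1.35–1.4, and the torque rose at the hard stop during tightening, so it is tight. I'll hand in.

```bash
python3 -c "
from bench import ctrl
print(ctrl.sign_off(),ctrl.current_t())"
```

```text
the job is handed in; nothing more can be done
the job is handed in; nothing more can be done
```

The job is handed in: the cover is on the bench, the carrier is home against the stop, the knob is turned to its hard stop, and all three modules present are seated flush in recesses 0, 2 and 3, with the other items left where they were.

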